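# Find and mark the rubbing spot of a grinding wheel

### The arm

A 6-joint arm with a two-finger parallel gripper is mounted at the origin on the work surface. World frame = base frame: x ahead of the robot, y to its left, z up, the work surface at z = 0. Lengths are in m, angles in rad, forces in N, time in s.
With the tool pointing down it reaches from about 0.35 to 0.975 m from the base axis. Payload 4.9 kg.
Tool frame: the origin (TCP) lies at the very end of the fingers, on their centre line; the grasp point (between the pads) lies 19 mm behind it; x points along the fingers, y is the direction in which the jaws open and shut, and the axes are right-handed (so a half turn about x gives the same grasp; the last joint's range is limited). The gripper opens to 85 mm and grips with 20 to 120 N. Pads are 22 mm wide; open, the fingers measure 114 mm over their backs; the gripper's body (76 mm by 85 mm) begins 54 mm behind the grasp point. The pads swing forward as they close: fully open they stand 13 mm farther back than shut.
Start: joints at [-1.28, 0.053, 1.613, -0, 1.476, -0.119], TCP at [0.249, -0.573, 0.231] pointing down, gripper open.
Joint ranges: [-3.01, 3.01], [-1.01, 2.22], [0.06, 2.58], [-1.02, 4.17], [0.09, 2.62], [-3.14, 3.14]. Speed limits (rad/s): [2.57, 2.57, 3.14, 3.14, 3.14, 3.14].

### API

Orientations are given as a rotation vector (axis times angle).
In Python, from station import ctrl gives the robot as it stands. The module is installed in compiled form; this text tells all that it offers.
- The arm moves only by the shell command python3 -m handwheel 'ROWS' [FORCE]. ROWS is JSON, one flat list of numbers, 7 for each row, row after row: the opening, from 0 (shut) to 1 (fully open), then the shift along the tool's x, y, z in m, then the turn, a rotation vector about the tool's x, y, z in degrees. A call has 1 to 12 rows; each row is the pose to reach, as a shift and turn from the pose commanded when the call began, along the tool's axes at that moment; what a row does not reach only later rows make up. A row lasts 1/12 s, in which the tool goes at most 41.7 mm and 7.16 degrees, less where a joint would pass 70% of its speed; a pose out of reach is approached as far as the arm can. A call with a gripper value outside its range is refused whole. The fingers move at their own pace and stop on an object; FORCE is the grip in N (left out, the last holds). Time passes only in rows, so rows that repeat a pose let the fingers close. It gives the time, the measured TCP pose, the force and the opening at its end, in the units of the state.
- ctrl.get_obs(): the state, without advancing time (a new reading comes with each control period).
- ctrl.get_image(name): name is "scene" or "top" or "wrist"; returns (picture, depth): 480x640x3 uint8, blue, green, red; 480x640 float32, m along the optical axis (not along the pixel's ray), 0 where there is no reading.
- ctrl.camera_params(name): a dict with "fov_y" (degrees; the focal length in pixels is half the picture's height over the tangent of half this angle, whatever the lens; pixels are square), "cx", "cy" (the principal point, pixels), "R" (3x3) and "t" (3): a world point X has camera coordinates R X + t; the wrist camera has in their place "hand_eye" (4x4, takes a point from camera to tool coordinates, whose origin is the TCP and whose axes are the tool frame's). Camera axes: x right, y down, z forward; pixel columns grow to the right and rows downward; lengths in m; the calibration is good to about 2 mm. The wrist camera is an equidistant fisheye: a pixel r from the principal point sees the ray r / f radians off the axis. A picture is of the moment at which its call begins: read the wrist's pose just before it. camera_params takes no time and is no camera call.
- ctrl.finish_job(): hands the job in, once; it reports no verdict.
The state is a dict: "t": time; "q": joint angles; "dq": joint speeds; "effort": joint torques, N m; "tool_pos": TCP position; "tool_rot": TCP orientation; "contact_force": force on the tool from outside, world axes, zero at the start; "wrist_torque": the same for the moment, N m; "opening": finger opening in m.
Only numpy, scipy, OpenCV 4.12 (cv2) and the standard library are available. Lean on these libraries where they do the work, as an engineer would, in place of code of your own. Each camera call takes 0.05 s, during which the arm holds its last target.

### The job

Somewhere on its rim the horizontal grinding wheel rubs on the shoe of its side bracket. Turn the wheel slowly by its upright knob, held lightly, feeling for the place where the drag rises, and leave it standing where it drags the most. Then gently stand the small steel marker upright on the wheel's face just in front of the bracket's pointer tip, without turning the wheel off its tight spot or disturbing anything else on the bench, and let go.

Things in the scene. Friction and masses are not known exactly. Their poses are not given: they have to be found in the camera images.
- hub (a point): Point on the wheel's vertical axis in the plane of its top face (100 mm above the bench). The wheel is a flat grey stone, 180 mm wide and 34 mm thick, on a round grey machine 236 mm wide fixed to the bench. A steel flange 56 mm wide with a nut, 8 mm high in all, sits at its middle.
- wheel: The grinding wheel with its knob; origin on its axis at bench height, z up, x pointing to the knob. It turns either way without stops, with a light even drag (about 1 to 1.5 N at the knob), and stays where it is left. Turn it at no more than about 1 rad/s. At one unseen place of the rim it is high and rubs when that place stands at the shoe (see the bracket).
- knob_center (a point): Centre of the black upright round knob, 24 mm wide, 46 mm high; 29 mm above the wheel's face, 64 mm from its axis. It spins freely on its pin: grip it from above and lead it round without turning the hand. A light grip (10 to 20 N) is enough; over 30 N is rough. From the start, turning anticlockwise seen from above, the tight spot comes after 30 to 240 degrees.
- bracket: Fixed steel bracket 105 mm high beside the wheel: a shoe 30 mm wide just off the rim and a flat narrow pointer reaching 8 mm in over the wheel. Origin on the wheel's axis at bench height; x points level to the shoe, z up. Within 15 degrees of turn either side of the tight spot the drag swells smoothly to 9 or 10 N at the knob (6 N or more when paused); nothing is seen to move.
- mark (a point): Where the marker belongs: fixed point in the plane of the wheel's face (100 mm above the bench), 58 mm from the axis in the direction of the pointer, 24 mm inward of the pointer's tip, so that the marker's foot stands 9 mm clear of the tip. When the tight spot is at the shoe the knob is at least 70 degrees away from here.
- marker_center (a point): Half-way up the steel marker, a plain turned weight of about 120 g: foot 30 mm in diameter and 10 mm high, round stem 18 mm in diameter above it, 36 mm high in all, z along the stem. It starts standing on the bench, this point 18 mm above it.
- collar: Loose steel ring, 48 mm wide and 16 mm high; to be left alone.
- driver: Loose screwdriver with a black handle; to be left alone.
- spanner: Loose steel spanner; to be left alone.
- oilcan: Loose grey plastic bottle, 56 mm wide and 120 mm high; to be left alone.
- blank: Loose dark steel blade blank, 190 by 32 by 5 mm; to be left alone.
- handleblock: Loose dark wooden block, 120 by 35 by 25 mm; to be left alone.
- cup: Loose steel cup, 76 mm wide and 90 mm high; to be left alone.
- spacer: Loose brass spacer, a plain cylinder 22 mm wide and 40 mm high, without a foot; to be left alone.

How it is judged:
On the way, in this order (a step that is already met when the one before it is completed fails the run):
1. the wheel is turned until its tight spot rubs on the shoe (contact force between wheel and bracket above 5 N), for 0.2 s.
2. the marker stands on the wheel at the pointer while the tight spot is at the shoe (contact force between wheel and bracket above 5 N and horizontal distance between marker_center and mark below 0.016 m and contact force between marker and wheel above 0.3 N and angle between marker_center's own z axis and vertical below 0.12 rad), for 0.2 s.
At the end, for the whole second after the job is handed in: The wheel is at rest with its tight spot at the shoe (pressing on it with more than 5 N of its 10 N peak, which is within about 9 degrees of the peak), and the marker stands upright and at rest on the wheel's face, its centre within 16 mm of the mark point in front of the pointer (contact force between wheel and bracket above 5 N and angular speed of wheel below 0.05 rad/s and horizontal distance between marker_center and mark below 0.016 m and z of marker_center in the frame of mark between 0.013 and 0.023 m and angle between marker_center's own z axis and vertical below 0.12 rad and linear speed of marker below 0.02 m/s); the robot touches nothing.
It fails at once if the wheel is whirled round faster than 2.5 rad/s (angular speed of wheel above 2.5 rad/s).
It fails at once if a bystander is moved by more than 20 mm (distance of any of collar, driver, spanner, oilcan, blank, handleblock, cup, spacer from where it was at the start of the episode above 0.02 m).
It fails at once if the hand bears on the knob and wheel with more than 70 N (both fingers' grip added up) (contact force between the fingers and wheel above 70 N).
It fails at once if the marker is pressed down hard on the stone (contact force between marker and wheel above 35 N).
It also fails if it takes over 67 s, if anything falls off the work surface, if the arm or the gripper's body presses on something with over 40 N, if the wrist force passes 120 N, or if a joint passes its speed limit or range.

## Working session

There is one attempt and no reset: what is moved stays moved. The work goes in short steps, Python scripts to look and compute and a shell command to move; the robot and the scene stay as the last step left them, time stands still between calls to the robot, and variables do not carry over. Pictures are saved under pics/ and viewed, and the job is handed in when it is done.

```bash
mkdir -p pics; ls; python3 - <<'E'
from station import ctrl
import cv2,numpy as np
print(ctrl.get_obs())
for n in ["scene","top","wrist"]:
    im,d=ctrl.get_image(n); cv2.imwrite(f"pics/{n}0.png",im); np.save(f"pics/{n}0.npy",d)
    print(n,ctrl.camera_params(n))
E
```

```text
pics
{'t': 0.0, 'q': array([-1.27997239e+00,  5.33967432e-02,  1.61432800e+00,  1.26225629e-05,
        1.47600385e+00, -1.19012304e-01]), 'dq': array([-0.00013362, -0.00121638,  0.00061284, -0.00081648, -0.00057765,
        0.00229867]), 'effort': array([ 1.63628611e-03, -3.93694961e+01, -3.70170772e+01, -2.06669046e-05,
        7.14053720e-03,  4.83398452e-06]), 'tool_pos': array([ 0.2488491 , -0.57262659,  0.23001799]), 'tool_rot': array([ 1.99647792,  0.41714471, -1.99682613]), 'contact_force': array([ 0.53444004, -0.42511286, -0.35980134]), 'wrist_torque': array([0.02379803, 0.03022799, 0.02770666]), 'opening': 0.08525371015069669}
scene {'fov_y': 45.77214228551116, 'cx': 327.17773497422115, 'cy': 245.00949625839118, 'R': array([[ 0.27494914,  0.96138371, -0.01201341],
       [ 0.67917582, -0.20305339, -0.70532937],
       [-0.68053154,  0.18577049, -0.70877793]]), 't': array([-0.12937817, -0.26826274,  1.85358784])}
top {'fov_y': 46.991875413183784, 'cx': 321.6606327979442, 'cy': 239.86580810565002, 'R': array([[ 0.00470065, -0.9999338 , -0.01050248],
       [-0.99613683, -0.00376131, -0.08773406],
       [ 0.08768875,  0.01087431, -0.99608857]]), 't': array([-0.01309625,  0.5468437 ,  1.35630895])}
wrist {'fov_y': 65.70646984690485, 'cx': 317.4392197404372, 'cy': 229.62460939047247, 'hand_eye': array([[ 1.08983490e-04, -2.92294254e-01,  9.56328425e-01,
        -1.41475030e-01],
       [ 9.99999900e-01, -3.81987782e-04, -2.30711863e-04,
         3.35374370e-04],
       [ 4.32741525e-04,  9.56328355e-01,  2.92294183e-01,
        -7.49541577e-02],
       [ 0.00000000e+00,  0.00000000e+00,  0.00000000e+00,
         1.00000000e+00]])}
```

View pics/top0.png

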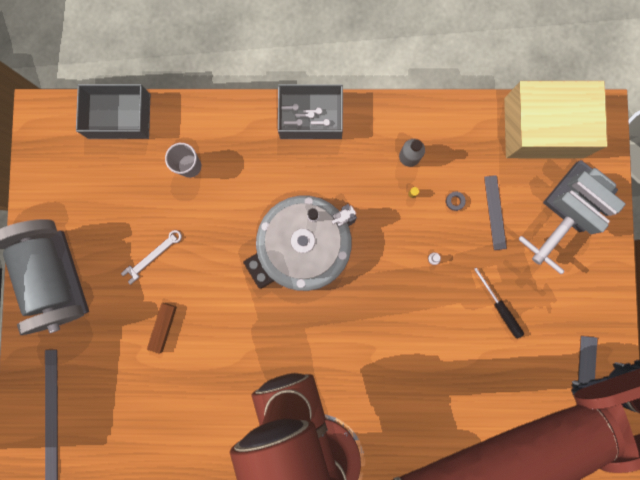

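View pics/scene0.png

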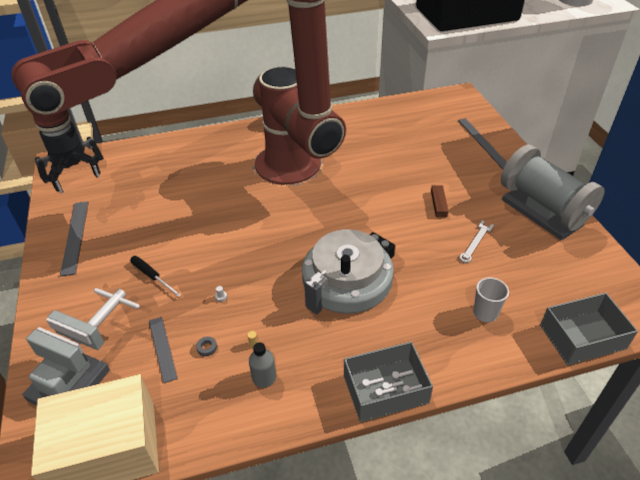

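View pics/wrist0.png

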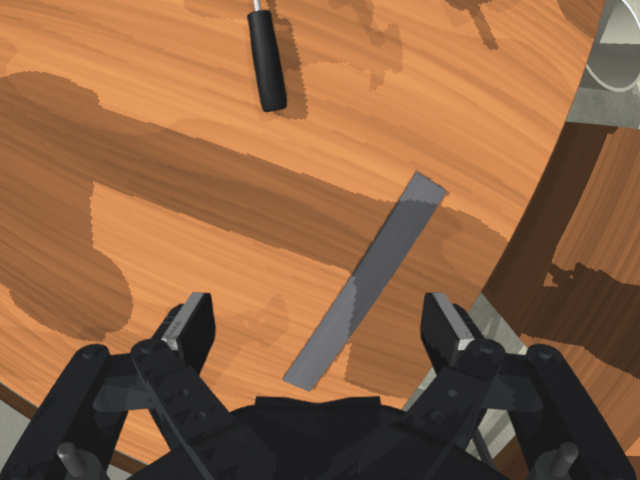

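The top view shows the wheel at about (303,240), the knob at (313,214), the bracket at (345,215) and the marker at (434,258). I'll measure these next.

```bash
cat > h.py <<'E'
import numpy as np,cv2
from scipy.spatial.transform import Rotation as Ro
from station import ctrl
def ray(n,u,v,obs=None):
    c=ctrl.camera_params(n); f=240/np.tan(np.radians(c["fov_y"]/2))
    a=np.array([u-c["cx"],v-c["cy"]])
    if n=="wrist":
        r=np.hypot(*a); th=r/f; d=np.array([*(a/r*np.sin(th)),np.cos(th)])
        H=c["hand_eye"]; T=Ro.from_rotvec(obs["tool_rot"]).as_matrix()
        return T@H[:3,3]+obs["tool_pos"], T@H[:3,:3]@d
    d=np.array([a[0]/f,a[1]/f,1]); return -c["R"].T@c["t"], c["R"].T@d
def plane(n,u,v,z,obs=None):
    o,d=ray(n,u,v,obs); return o+d*(z-o[2])/d[2]
def proj(n,X):
    c=ctrl.camera_params(n); f=240/np.tan(np.radians(c["fov_y"]/2)); p=c["R"]@X+c["t"]; return p[:2]/p[2]*f+[c["cx"],c["cy"]]
E
python3 - <<'E'
from h import *
im=cv2.imread("pics/top0.png"); D=np.load("pics/top0.npy")
a=cv2.resize(im[180:305,235:365],None,fx=5,fy=5,interpolation=cv2.INTER_CUBIC)
b=cv2.resize(im[235:285,400:470],None,fx=5,fy=5,interpolation=cv2.INTER_CUBIC)
cv2.imwrite("pics/a.png",a);cv2.imwrite("pics/b.png",b)
# points from depth
c=ctrl.camera_params("top");f=240/np.tan(np.radians(c["fov_y"]/2))
v,u=np.mgrid[0:480,0:640]
P=np.stack([(u-c["cx"])/f*D,(v-c["cy"])/f*D,D],-1)-c["t"]; W=P@c["R"]
np.save("pics/W.npy",W)
def rep(n,m):
    p=W[m]; print(n,len(p),p.mean(0).round(4),p.min(0).round(3),p.max(0).round(3))
z=W[...,2]; roi=np.zeros(z.shape,bool); roi[180:305,235:365]=1
rep("face",roi&(abs(z-.1)<.003)); rep("knob",roi&(z>.14)&(z<.16)); rep("flange",roi&(z>.1045)&(z<.112))
r2=np.zeros(z.shape,bool); r2[240:275,415:455]=1
rep("marker",r2&(z>.028)); rep("foot",r2&(z>.005)&(z<.015))
for s in (.1,.102,.098,.105): print(((abs(z-s)<.001)&roi).sum())
p=W[roi&(abs(z-.1)<.003)][:,:2].astype(np.float32)
print(cv2.minEnclosingCircle(p))
E
```

```text
face 3090 [0.539  0.0324 0.1002] [ 0.45  -0.093  0.097] [0.628 0.123 0.103]
knob 88 [0.5975 0.0096 0.1518] [ 0.586 -0.001  0.14 ] [0.609 0.021 0.159]
flange 612 [0.5519 0.0131 0.1065] [ 0.452 -0.09   0.105] [0.622 0.122 0.112]
marker 54 [ 0.4895 -0.243   0.2886] [ 0.426 -0.301  0.029] [ 0.512 -0.026  1.399]
foot 160 [ 0.5046 -0.2906  0.0077] [ 0.466 -0.344  0.005] [ 0.549 -0.246  0.015]
1179
1096
815
442
((0.5540526509284973, 0.013468876481056213), 0.11480230838060379)
```

View pics/a.png

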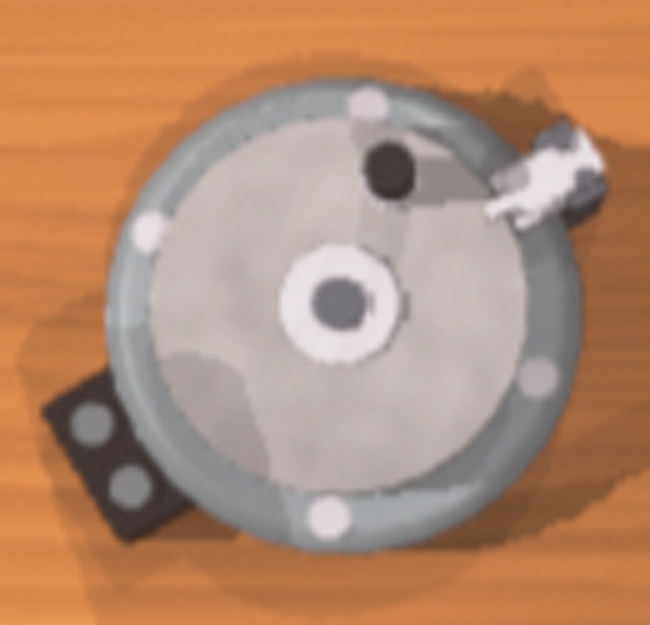

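View pics/b.png

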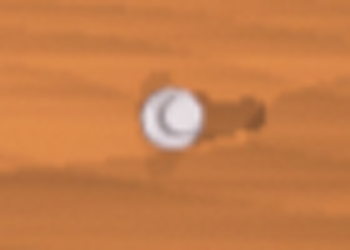

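```bash
python3 - <<'E'
from h import *
im=cv2.imread("pics/top0.png");W=np.load("pics/W.npy")
hub=plane("top",302.7-.1,240.7-.1,.1);print("hub",hub)
e=[plane("top",u-.4,v-.4,.1) for u,v in((265,240.7),(340.4,240.7),(302.7,203),(302.7,278.4))];print(np.linalg.norm(e[0]-e[1]),np.linalg.norm(e[2]-e[3]))
k=plane("top",312.6,213.6,.152);print("knob",k,np.linalg.norm((k-hub)[:2]),np.degrees(np.arctan2(*(k-hub)[1::-1])))
t=plane("top",332.2,221.2,.105);print("tip",t,np.linalg.norm((t-hub)[:2]),np.degrees(np.arctan2(*(t-hub)[1::-1])))
print("marker",plane("top",436.4,257.6,.036),plane("top",434,258.2,.01))
# scene view
s=cv2.imread("pics/scene0.png")
cv2.imwrite("pics/c.png",cv2.resize(s[215:315,290:410],None,fx=6,fy=6,interpolation=cv2.INTER_CUBIC))
cv2.imwrite("pics/d.png",cv2.resize(s[270:320,190:260],None,fx=6,fy=6,interpolation=cv2.INTER_CUBIC))
for X in (hub,k,t,[.485,-.252,.036]): print(proj("scene",np.array(X)))
E
```

```text
hub [0.53828958 0.03341684 0.1       ]
0.17821818446791393 0.1788274005219146
knob [0.59559114 0.00874136 0.152     ] 0.06238868395475242 -23.297908223782382
tip [ 0.5840643  -0.03632229  0.105     ] 0.0834198469797738 -56.720277798657875
marker [ 0.50300341 -0.29406769  0.036     ] [ 0.50294101 -0.29314756  0.01      ]
[346.98022869 253.00743629]
[344.52726604 256.55837609]
[325.1220985  270.53733044]
[233.64946286 279.06074724]
```

View pics/c.png

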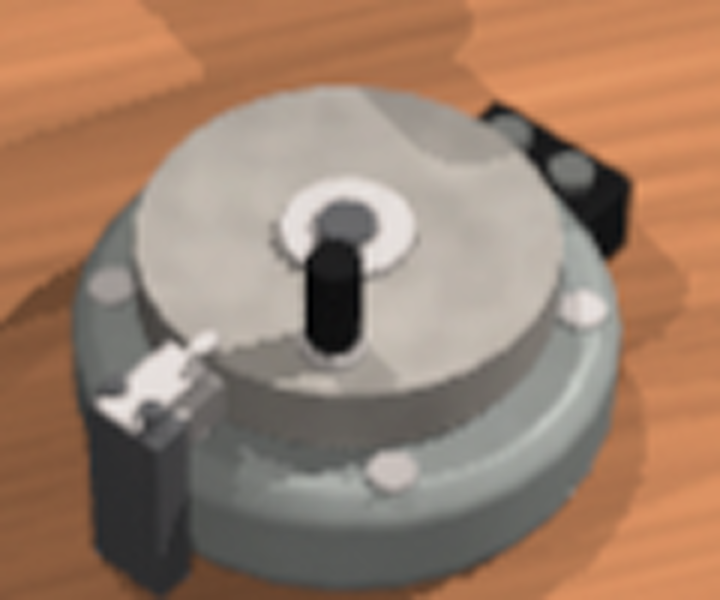

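View pics/d.png

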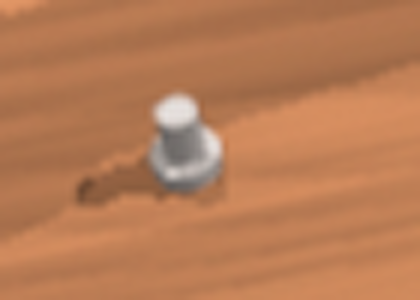

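```bash
cat >> h.py <<'E'
def T(): 
    o=ctrl.get_obs(); return o,Ro.from_rotvec(o["tool_rot"]).as_matrix()
def to_tool(p):
    o,R=T(); return (R.T@(np.array(p)-o["tool_pos"])).round(4)
E
python3 - <<'E'
from h import *
o,R=T();print(R.round(3)); print(np.degrees(np.arctan2(R[1,1],R[0,1])))
for p in ([.249,-.573,.31],[.56,.02,.31],[.50,0.02,.26]): print(to_tool(p))
E
```

```text
[[-0.     0.398 -0.917]
 [ 0.002 -0.917 -0.398]
 [-1.    -0.002 -0.   ]]
-66.52125753430528
[-0.0797  0.0001 -0.    ]
[-0.0789 -0.4199 -0.5216]
[-0.0289 -0.4437 -0.4665]
```

```bash
python3 -m handwheel '[1,-0.03,-0.01,-0.012,0,0,0, 1,-0.05,-0.03,-0.037,0,0,0, 1,-0.05,-0.055,-0.068,0,0,0, 1,-0.05,-0.08,-0.1,0,0,0, 1,-0.05,-0.105,-0.131,0,0,0, 1,-0.05,-0.13,-0.162,0,0,0, 1,-0.05,-0.155,-0.193,0,0,0, 1,-0.05,-0.18,-0.224,0,0,0, 1,-0.05,-0.205,-0.255,0,0,0, 1,-0.05,-0.23,-0.286,0,0,0, 1,-0.05,-0.255,-0.317,0,0,0, 1,-0.05,-0.28,-0.348,0,0,0]' 20
python3 -m handwheel '[0.5,0,-0.025,-0.031,0,0,0, 0.5,0,-0.05,-0.062,0,0,0, 0.5,0,-0.075,-0.093,0,0,0, 0.5,0,-0.1,-0.124,0,0,0, 0.5,0,-0.12,-0.15,0,0,0, 0.5,0,-0.135,-0.165,0,0,0, 0.5,0,-0.14,-0.172,0,0,0,0.5,0,-0.14,-0.172,0,0,0,0.5,0,-0.14,-0.172,0,0,0]'
python3 - <<'E'
from h import *
import json
o=ctrl.get_obs(); im,d=ctrl.get_image("wrist"); cv2.imwrite("pics/w1.png",im)
json.dump({k:np.array(v).tolist() for k,v in o.items()},open("pics/w1.json","w"))
print(o)
E
```

```text
t: 1.15
tool_pos: [0.457, -0.1758, 0.2811]
tool_rot: [1.996, 0.414, -1.996]
contact_force: [0.9, -0.7, -0.5]
opening: 0.0855
t: 1.9
tool_pos: [0.5584, 0.0187, 0.2809]
tool_rot: [1.994, 0.415, -1.997]
contact_force: [-0.7, 0.3, -0.2]
opening: 0.0426
{'t': 1.9, 'q': array([-9.92930413e-02, -1.29730449e-01,  1.70819383e+00, -7.08661010e-04,
        1.56398949e+00,  1.06146540e+00]), 'dq': array([-0.02399224, -0.01425752,  0.00849657, -0.00024164, -0.00202472,
        0.00030519]), 'effort': array([ 9.52085070e-01, -3.17305291e+01, -3.78703201e+01,  6.28934498e-02,
       -1.56662153e-02,  1.27076035e-02]), 'tool_pos': array([0.55835421, 0.01874463, 0.28094377]), 'tool_rot': array([ 1.99446646,  0.41452844, -1.99657199]), 'contact_force': array([-0.73759663,  0.31140901, -0.15219601]), 'wrist_torque': array([-0.0193222 ,  0.01466192, -0.03363968]), 'opening': 0.04260332018584926}
```

View pics/w1.png

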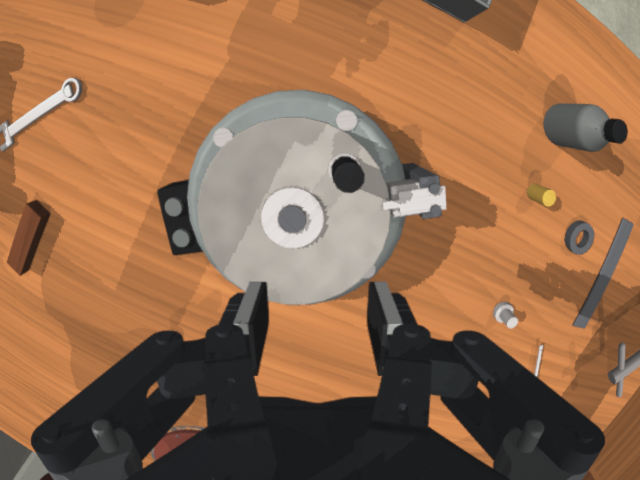

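```bash
python3 - <<'E'
from h import *
import json
o=json.load(open("pics/w1.json"))
im=cv2.imread("pics/w1.png")
cv2.imwrite("pics/w1a.png",cv2.resize(im[135:255,255:455],None,fx=4,fy=4,interpolation=cv2.INTER_CUBIC))
cv2.imwrite("pics/w1b.png",cv2.resize(im[290:340,480:540],None,fx=6,fy=6,interpolation=cv2.INTER_CUBIC))
for n,u,v,z in (("nut",292,218,.108),("fl",292.5,217,.104),("knob",348,174,.152),("tip",384,206,.105),("mtop",514,323,.036),("mfoot",504,313,.01)):
    print(n,plane("wrist",u,v,z,o).round(4))
E
```

```text
nut [0.5398 0.0347 0.108 ]
fl [0.5397 0.0345 0.104 ]
knob [0.5994 0.0118 0.152 ]
tip [ 0.5817 -0.0358  0.105 ]
mtop [ 0.5034 -0.2946  0.036 ]
mfoot [ 0.5033 -0.2905  0.01  ]
```

View pics/w1a.png

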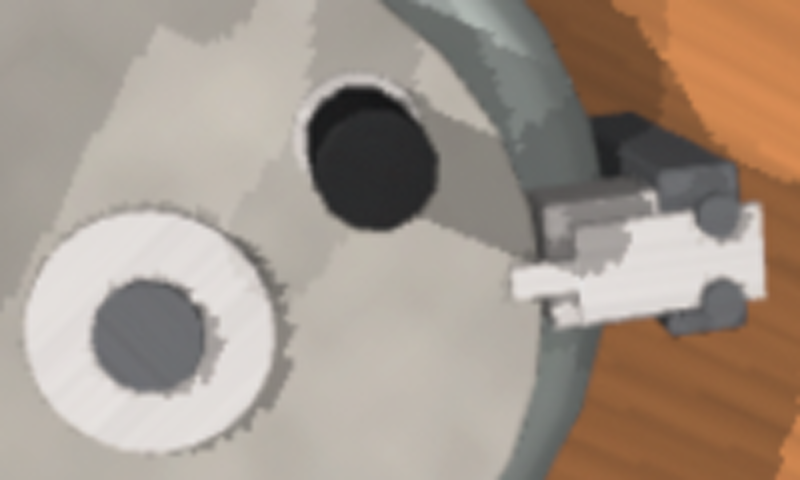

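View pics/w1b.png

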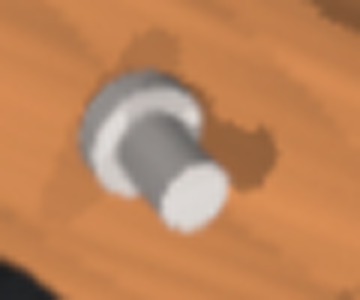

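```bash
python3 - <<'E'
from h import *
import json
o=json.load(open("pics/w1.json"))
P=lambda x,y,z:plane("wrist",255+x/4-.4,135+y/4-.4,z,o)
hub=(P(150,332,.104)+P(149,336,.108))/2; k=P(376,168,.152); t=P(512,283,.105); e=P(764,251,.105)
for n,p in (("hub",hub),("knob",k),("tip",t),("end",e)):
    d=(p-hub)[:2];print(n,p.round(4),np.hypot(*d).round(4),np.degrees(np.arctan2(d[1],d[0])).round(1))
d=(e-t);print("dir",np.degrees(np.arctan2(d[1],d[0])))
print(plane("wrist",512.2,322.6,.036,o))
E
```

```text
hub [0.5391 0.0346 0.106 ] 0.0 0.0
knob [0.5978 0.0106 0.152 ] 0.0634 -22.3
tip [ 0.5817 -0.0344  0.105 ] 0.081 -58.4
end [ 0.6125 -0.0849  0.105 ] 0.1402 -58.5
dir -58.61623771123193
[ 0.5029608  -0.29131139  0.036     ]
```

```bash
python3 - <<'E'
from h import *
print(to_tool([.598,.0098,.119]))
E
```

```text
[ 0.1621  0.0235 -0.0332]
```

```bash
python3 -m handwheel '[0.5,0.03,0.0235,-0.033,0,0,0, 0.5,0.07,0.0235,-0.033,0,0,0, 0.5,0.1,0.0235,-0.033,0,0,0, 0.5,0.13,0.0235,-0.033,0,0,0, 0.5,0.15,0.0235,-0.033,0,0,0,0.5,0.162,0.0235,-0.033,0,0,0,0.5,0.162,0.0235,-0.033,0,0,0,0.4,0.162,0.0235,-0.033,0,0,0]' 20
python3 - <<'E'
from h import *
o=ctrl.get_obs(); im,d=ctrl.get_image("wrist"); cv2.imwrite("pics/w2.png",im);print(o["contact_force"])
E
```

```text
t: 2.62
tool_pos: [0.5982, 0.0098, 0.1197]
tool_rot: [1.997, 0.413, -1.996]
contact_force: [0.5, 0.2, 1.1]
opening: 0.0345
[0.53175869 0.18906226 1.09325825]
```

View pics/w2.png

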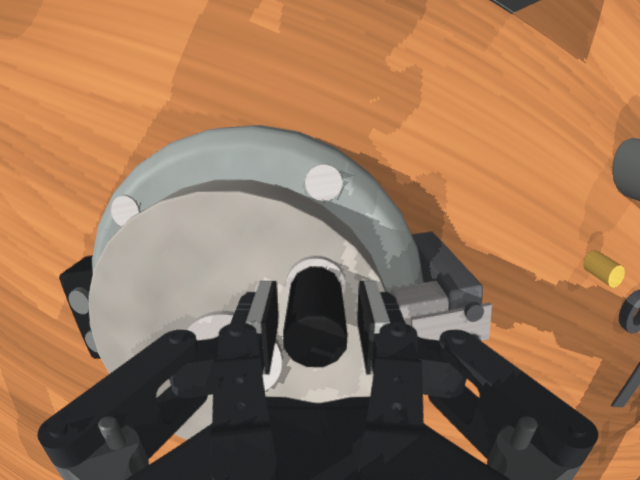

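The knob at (317,320) sits centred between the pads. I'll close on it lightly.

```bash
python3 -m handwheel '[0.22,0,0,0,0,0,0,0.2,0,0,0,0,0,0,0.2,0,0,0,0,0,0,0.2,0,0,0,0,0,0]' 20
python3 - <<'E'
import numpy as np
# plan: knob angles from -22 in steps; tool y=(.398,-.917), z=(-.917,-.398)
a=np.radians(np.arange(-22,225,2.5)); p=.064*np.c_[np.cos(a),np.sin(a)]
y=np.array([.398,-.917]);z=np.array([-.917,-.398])
for i in range(0,len(a)-12,12):
    d=p[i+1:i+13]-p[i]; print(np.degrees(a[i]).round(1),[(round(v@y,4),round(v@z,4)) for v in d])
E
```

```text
t: 3.0
tool_pos: [0.5994, 0.0107, 0.1221]
tool_rot: [1.998, 0.414, -1.992]
contact_force: [-3.3, 0.5, 7.0]
opening: 0.0233
-22.0 [(np.float64(-0.002), np.float64(-0.0019)), (np.float64(-0.0041), np.float64(-0.0038)), (np.float64(-0.0062), np.float64(-0.0056)), (np.float64(-0.0085), np.float64(-0.0072)), (np.float64(-0.0108), np.float64(-0.0088)), (np.float64(-0.0132), np.float64(-0.0103)), (np.float64(-0.0156), np.float64(-0.0116)), (np.float64(-0.0181), np.float64(-0.0129)), (np.float64(-0.0206), np.float64(-0.014)), (np.float64(-0.0232), np.float64(-0.0151)), (np.float64(-0.0259), np.float64(-0.016)), (np.float64(-0.0285), np.float64(-0.0168))]
8.0 [(np.float64(-0.0027), np.float64(-0.0007)), (np.float64(-0.0054), np.float64(-0.0013)), (np.float64(-0.0082), np.float64(-0.0017)), (np.float64(-0.011), np.float64(-0.002)), (np.float64(-0.0138), np.float64(-0.0022)), (np.float64(-0.0165), np.float64(-0.0023)), (np.float64(-0.0193), np.float64(-0.0023)), (np.float64(-0.0221), np.float64(-0.0021)), (np.float64(-0.0249), np.float64(-0.0018)), (np.float64(-0.0277), np.float64(-0.0014)), (n
[... 2472 characters left out ...]
81), np.float64(0.0129)), (np.float64(0.0206), np.float64(0.014)), (np.float64(0.0232), np.float64(0.0151)), (np.float64(0.0259), np.float64(0.016)), (np.float64(0.0285), np.float64(0.0168))]
188.0 [(np.float64(0.0027), np.float64(0.0007)), (np.float64(0.0054), np.float64(0.0013)), (np.float64(0.0082), np.float64(0.0017)), (np.float64(0.011), np.float64(0.002)), (np.float64(0.0138), np.float64(0.0022)), (np.float64(0.0165), np.float64(0.0023)), (np.float64(0.0193), np.float64(0.0023)), (np.float64(0.0221), np.float64(0.0021)), (np.float64(0.0249), np.float64(0.0018)), (np.float64(0.0277), np.float64(0.0014)), (np.float64(0.0304), np.float64(0.0009)), (np.float64(0.0331), np.float64(0.0003))]
```

```bash
python3 - <<'E'
import numpy as np
y=np.array([.398,-.917]);z=np.array([-.917,-.398])
P=lambda a:.064*np.array([np.cos(np.radians(a)),np.sin(np.radians(a))])
for a in range(-22,218,10):
    print(a,*[f"{(P(a+s)-P(a))@y*1e3:.1f},{(P(a+s)-P(a))@z*1e3:.1f} " for s in (3.3,6.7,10)])
E
```

```text
-22 -2.7,-2.6  -5.5,-5.0  -8.5,-7.2 
-12 -3.1,-2.1  -6.3,-4.0  -9.6,-5.7 
-2 -3.4,-1.5  -6.9,-2.8  -10.4,-3.9 
8 -3.6,-0.9  -7.3,-1.6  -11.0,-2.0 
18 -3.7,-0.2  -7.5,-0.3  -11.2,-0.1 
28 -3.7,0.4  -7.4,1.0  -11.0,1.8 
38 -3.5,1.0  -7.1,2.3  -10.5,3.7 
48 -3.3,1.6  -6.6,3.5  -9.7,5.5 
58 -3.0,2.2  -5.9,4.6  -8.6,7.1 
68 -2.6,2.7  -5.0,5.5  -7.2,8.5 
78 -2.1,3.1  -4.0,6.3  -5.7,9.6 
88 -1.5,3.4  -2.8,6.9  -3.9,10.4 
98 -0.9,3.6  -1.6,7.3  -2.0,11.0 
108 -0.2,3.7  -0.3,7.5  -0.1,11.2 
118 0.4,3.7  1.0,7.4  1.8,11.0 
128 1.0,3.5  2.3,7.1  3.7,10.5 
138 1.6,3.3  3.5,6.6  5.5,9.7 
148 2.2,3.0  4.6,5.9  7.1,8.6 
158 2.7,2.6  5.5,5.0  8.5,7.2 
168 3.1,2.1  6.3,4.0  9.6,5.7 
178 3.4,1.5  6.9,2.8  10.4,3.9 
188 3.6,0.9  7.3,1.6  11.0,2.0 
198 3.7,0.2  7.5,0.3  11.2,0.1 
208 3.7,-0.4  7.4,-1.0  11.0,-1.8
```

First 10° with the vertical load relieved, then two more steps.

```bash
python3 -m handwheel '[0.2,-0.001,-0.0027,-0.0026,0,0,0,0.2,-0.002,-0.0055,-0.005,0,0,0,0.2,-0.002,-0.0085,-0.0072,0,0,0]' 20
python3 -m handwheel '[0.2,0,-0.0031,-0.0021,0,0,0,0.2,0,-0.0063,-0.004,0,0,0,0.2,0,-0.0096,-0.0057,0,0,0]'
python3 -m handwheel '[0.2,0,-0.0034,-0.0015,0,0,0,0.2,0,-0.0069,-0.0028,0,0,0,0.2,0,-0.0104,-0.0039,0,0,0]'
```

```text
t: 3.25
tool_pos: [0.6027, 0.0213, 0.1222]
tool_rot: [1.998, 0.413, -1.992]
contact_force: [1.8, -1.9, 0.6]
opening: 0.0234
t: 3.5
tool_pos: [0.6043, 0.0328, 0.1222]
tool_rot: [1.999, 0.414, -1.992]
contact_force: [5.2, -1.8, 1.6]
opening: 0.0234
t: 3.75
tool_pos: [0.6038, 0.0442, 0.1222]
tool_rot: [2.0, 0.414, -1.992]
contact_force: [5.7, -0.1, 0.9]
opening: 0.0231
```

```bash
python3 -m handwheel '[0.2,0,-0.0032,-0.0019,0,0,0,0.2,0,-0.0067,-0.003,0,0,0,0.2,0,-0.0104,-0.0034,0,0,0]' 20
python3 -m handwheel '[0.2,0,-0.0037,-0.0002,0,0,0,0.2,0,-0.0075,-0.0003,0,0,0,0.2,0,-0.0112,-0.0001,0,0,0]'
python3 -m handwheel '[0.2,0,-0.0037,0.0004,0,0,0,0.2,0,-0.0074,0.001,0,0,0,0.2,0,-0.011,0.0018,0,0,0]'
```

```text
t: 4.0
tool_pos: [0.6015, 0.055, 0.1221]
tool_rot: [1.996, 0.415, -1.995]
contact_force: [0.9, -0.7, 5.2]
opening: 0.0232
t: 4.25
tool_pos: [0.5972, 0.0654, 0.1221]
tool_rot: [1.997, 0.415, -1.995]
contact_force: [2.3, -1.1, 4.4]
opening: 0.0231
t: 4.5
tool_pos: [0.5912, 0.0748, 0.1221]
tool_rot: [1.997, 0.415, -1.994]
contact_force: [1.2, -0.5, 4.4]
opening: 0.0233
```

```bash
python3 -m handwheel '[0.2,0,-0.0035,0.001,0,0,0,0.2,0,-0.0071,0.0023,0,0,0,0.2,0,-0.0105,0.0037,0,0,0]' 20
python3 -m handwheel '[0.2,0,-0.0033,0.0016,0,0,0,0.2,0,-0.0066,0.0035,0,0,0,0.2,0,-0.0097,0.0055,0,0,0]'
python3 -m handwheel '[0.2,0,-0.003,0.0022,0,0,0,0.2,0,-0.0059,0.0046,0,0,0,0.2,0,-0.0086,0.0071,0,0,0]'
```

```text
t: 4.75
tool_pos: [0.5836, 0.0831, 0.1221]
tool_rot: [1.998, 0.415, -1.994]
contact_force: [1.0, -0.5, 5.3]
opening: 0.023
t: 5.0
tool_pos: [0.5747, 0.0899, 0.1221]
tool_rot: [1.998, 0.416, -1.994]
contact_force: [1.3, 0.3, 5.4]
opening: 0.0231
t: 5.25
tool_pos: [0.5647, 0.0951, 0.1221]
tool_rot: [1.998, 0.416, -1.994]
contact_force: [1.5, 0.8, 5.0]
opening: 0.0228
```

```bash
python3 -m handwheel '[0.2,0,-0.0026,0.0027,0,0,0,0.2,0,-0.005,0.0055,0,0,0,0.2,0,-0.0072,0.0085,0,0,0]' 20
python3 -m handwheel '[0.2,0,-0.0021,0.0031,0,0,0,0.2,0,-0.004,0.0063,0,0,0,0.2,0,-0.0057,0.0096,0,0,0]'
python3 -m handwheel '[0.2,0,-0.0015,0.0034,0,0,0,0.2,0,-0.0028,0.0069,0,0,0,0.2,0,-0.0039,0.0104,0,0,0]'
```

```text
t: 5.5
tool_pos: [0.554, 0.0984, 0.1221]
tool_rot: [1.998, 0.417, -1.995]
contact_force: [1.8, 1.9, 5.8]
opening: 0.0232
t: 5.75
tool_pos: [0.5428, 0.0998, 0.1221]
tool_rot: [1.998, 0.417, -1.995]
contact_force: [2.1, 1.2, 6.7]
opening: 0.0233
t: 6.0
tool_pos: [0.5316, 0.0993, 0.1221]
tool_rot: [1.998, 0.417, -1.995]
contact_force: [0.0, 1.6, 5.3]
opening: 0.0235
```

```bash
python3 -m handwheel '[0.2,0,-0.0009,0.0036,0,0,0,0.2,0,-0.0016,0.0073,0,0,0,0.2,0,-0.002,0.011,0,0,0]' 20
python3 -m handwheel '[0.2,0,-0.0002,0.0037,0,0,0,0.2,0,-0.0003,0.0075,0,0,0,0.2,0,-0.0001,0.0112,0,0,0]'
python3 -m handwheel '[0.2,0,0.0004,0.0037,0,0,0,0.2,0,0.001,0.0074,0,0,0,0.2,0,0.0018,0.011,0,0,0]'
```

```text
t: 6.25
tool_pos: [0.5207, 0.0967, 0.1221]
tool_rot: [1.997, 0.417, -1.995]
contact_force: [1.1, 2.6, 5.9]
opening: 0.0233
t: 6.5
tool_pos: [0.5103, 0.0923, 0.1221]
tool_rot: [1.997, 0.417, -1.996]
contact_force: [0.8, 1.9, 5.3]
opening: 0.0233
t: 6.75
tool_pos: [0.5009, 0.0862, 0.1221]
tool_rot: [1.997, 0.417, -1.996]
contact_force: [0.3, 1.0, 7.1]
opening: 0.0234
```

```bash
python3 -m handwheel '[0.2,0,0.001,0.0035,0,0,0,0.2,0,0.0023,0.0071,0,0,0,0.2,0,0.0037,0.0105,0,0,0]' 20
python3 -m handwheel '[0.2,0,0.0016,0.0033,0,0,0,0.2,0,0.0035,0.0066,0,0,0,0.2,0,0.0055,0.0097,0,0,0]'
python3 -m handwheel '[0.2,0,0.0022,0.003,0,0,0,0.2,0,0.0046,0.0059,0,0,0,0.2,0,0.0071,0.0086,0,0,0]'
```

```text
t: 7.0
tool_pos: [0.4927, 0.0785, 0.1221]
tool_rot: [1.997, 0.417, -1.996]
contact_force: [0.6, 1.1, 6.5]
opening: 0.0235
t: 7.25
tool_pos: [0.486, 0.0695, 0.1221]
tool_rot: [1.997, 0.417, -1.996]
contact_force: [0.9, 1.2, 6.9]
opening: 0.0232
t: 7.5
tool_pos: [0.4813, 0.0602, 0.1221]
tool_rot: [1.999, 0.418, -1.995]
contact_force: [1.9, 5.9, 5.6]
opening: 0.0229
```

```bash
python3 -m handwheel '[0.2,0,0.002,0.0019,0,0,0,0.2,0,0.0041,0.0038,0,0,0]' 20
python3 -m handwheel '[0.2,0,0.0022,0.0017,0,0,0,0.2,0,0.0044,0.0034,0,0,0]'
python3 -m handwheel '[0.2,0,0.0023,0.0016,0,0,0,0.2,0,0.0047,0.003,0,0,0]'
```

```text
t: 7.67
tool_pos: [0.4796, 0.0559, 0.1221]
tool_rot: [2.001, 0.421, -1.995]
contact_force: [2.4, 9.2, 6.0]
opening: 0.0234
t: 7.83
tool_pos: [0.4783, 0.0511, 0.1221]
tool_rot: [2.001, 0.422, -1.995]
contact_force: [1.2, 9.5, 6.2]
opening: 0.0235
t: 8.0
tool_pos: [0.4772, 0.0456, 0.1221]
tool_rot: [2.001, 0.422, -1.996]
contact_force: [0.3, 8.5, 7.1]
opening: 0.0234
```

```bash
python3 -m handwheel '[0.2,0,0.0024,0.0014,0,0,0,0.2,0,0.0049,0.0027,0,0,0]' 20
python3 -m handwheel '[0.2,0,0.0025,0.0012,0,0,0,0.2,0,0.0051,0.0022,0,0,0]'
```

```text
t: 8.17
tool_pos: [0.4765, 0.0395, 0.1221]
tool_rot: [1.999, 0.421, -1.996]
contact_force: [0.1, 6.9, 6.0]
opening: 0.0232
t: 8.33
tool_pos: [0.4765, 0.0329, 0.1221]
tool_rot: [1.997, 0.418, -1.996]
contact_force: [0.2, 2.3, 6.5]
opening: 0.0234
```

```bash
python3 -m handwheel '[0.2,0,-0.0026,-0.001,0,0,0,0.2,0,-0.0051,-0.0022,0,0,0]' 20
python3 -m handwheel '[0.2,0,-0.0025,-0.0013,0,0,0,0.2,0,-0.0049,-0.0027,0,0,0]'
python3 -m handwheel '[0.2,0,-0.0024,-0.0014,0,0,0,0.2,0,-0.0047,-0.003,0,0,0]'
python3 -m handwheel '[0.2,0,-0.0022,-0.0017,0,0,0,0.2,0,-0.0044,-0.0034,0,0,0]'
python3 -m handwheel '[0.2,0,-0.0021,-0.0019,0,0,0,0.2,0,-0.0041,-0.0038,0,0,0]'
python3 -m handwheel '[0.2,0,-0.002,-0.002,0,0,0,0.2,0,-0.0038,-0.0041,0,0,0]'
```

```text
t: 8.5
tool_pos: [0.4764, 0.0364, 0.1221]
tool_rot: [1.994, 0.412, -1.996]
contact_force: [-0.5, -5.6, 7.3]
opening: 0.0232
t: 8.67
tool_pos: [0.4767, 0.0412, 0.1221]
tool_rot: [1.992, 0.411, -1.996]
contact_force: [-2.9, -8.4, 8.2]
opening: 0.0235
t: 8.83
tool_pos: [0.4773, 0.0462, 0.122]
tool_rot: [1.99, 0.41, -1.997]
contact_force: [-3.4, -9.8, 9.1]
opening: 0.0234
t: 9.0
tool_pos: [0.4785, 0.0517, 0.122]
tool_rot: [1.99, 0.41, -1.998]
contact_force: [-4.6, -9.2, 8.9]
opening: 0.0234
t: 9.17
tool_pos: [0.4803, 0.0577, 0.122]
tool_rot: [1.991, 0.412, -1.998]
contact_force: [-4.2, -5.4, 9.6]
opening: 0.0235
t: 9.33
tool_pos: [0.4829, 0.0638, 0.1221]
tool_rot: [1.994, 0.414, -1.998]
contact_force: [-1.6, -1.2, 7.7]
opening: 0.0235
```

```bash
python3 -m handwheel '[0.2,0,0.0019,0.002,0,0,0,0.2,0,0.0038,0.0041,0,0,0,0.2,0,0.0059,0.006,0,0,0,0.2,0,0.0079,0.0079,0,0,0,0.2,0,0.0101,0.0096,0,0,0,0.2,0,0.0123,0.0113,0,0,0,0.2,0,0.0142,0.0125,0,0,0,0.2,0,0.0142,0.0125,0,0,0]' 20
```

```text
t: 10.0
tool_pos: [0.4777, 0.0484, 0.1221]
tool_rot: [2.0, 0.421, -1.996]
contact_force: [0.9, 7.6, 5.8]
opening: 0.0231
```

```bash
python3 -m handwheel '[0.2,-0.001,-0.0012,-0.0008,0,0,0,0.2,-0.002,-0.0022,-0.0015,0,0,0,0.2,-0.002,-0.0022,-0.0015,0,0,0]' 20
```

```text
t: 10.25
tool_pos: [0.4776, 0.0487, 0.1222]
tool_rot: [1.995, 0.415, -1.996]
contact_force: [5.0, 0.3, -3.7]
opening: 0.0232
```

```bash
python3 -m handwheel '[0.32,0,0,0,0,0,0,0.36,0,0,0,0,0,0,0.45,0,0,0,0,0,0,0.45,0,0,0,0,0,0,0.45,-0.02,0,0,0,0,0,0.45,-0.05,0,0,0,0,0,0.45,-0.09,0,0,0,0,0,0.45,-0.13,0,0,0,0,0,0.45,-0.16,0,0,0,0,0,0.45,-0.16,0,0,0,0,0]' 20
python3 - <<'E'
from h import *
import json
o=ctrl.get_obs(); im,d=ctrl.get_image("wrist"); cv2.imwrite("pics/w3.png",im)
json.dump({k:np.array(v).tolist() for k,v in o.items()},open("pics/w3.json","w"))
im,d=ctrl.get_image("top"); cv2.imwrite("pics/top3.png",im)
E
```

```text
t: 11.08
tool_pos: [0.481, 0.0483, 0.2921]
tool_rot: [2.008, 0.411, -1.981]
contact_force: [1.4, -0.6, 1.8]
opening: 0.0381
```

View pics/w3.png

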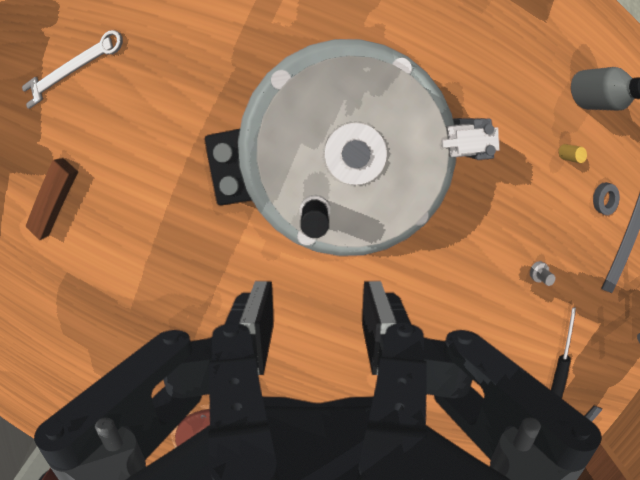

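```bash
python3 - <<'E'
from h import *
import json
o=json.load(open("pics/w3.json"));im=cv2.imread("pics/w3.png")
cv2.imwrite("pics/w3a.png",np.hstack([cv2.resize(im[115:245,295:445],None,fx=3.6,fy=3.6,interpolation=cv2.INTER_CUBIC)]))
cv2.imwrite("pics/w3b.png",cv2.resize(im[115:300,435:575],None,fx=3.2,fy=3.2,interpolation=cv2.INTER_CUBIC))
P=lambda u,v,z:plane("wrist",u,v,z,o)
hub=(P(356,154,.108)); k=P(314,221,.152); t=P(443,144,.105)
for n,p in (("hub",hub),("knob",k),("tip",t)):
    d=(p-hub)[:2];print(n,p.round(4),np.hypot(*d).round(4),np.degrees(np.arctan2(d[1],d[0])).round(1))
print(P(549,280,.036))
E
```

```text
hub [0.5381 0.0347 0.108 ] 0.0 0.0
knob [0.4782 0.0489 0.152 ] 0.0615 166.6
tip [ 0.5808 -0.0352  0.105 ] 0.0819 -58.5
[ 0.50161557 -0.28969929  0.036     ]
```

View pics/w3a.png

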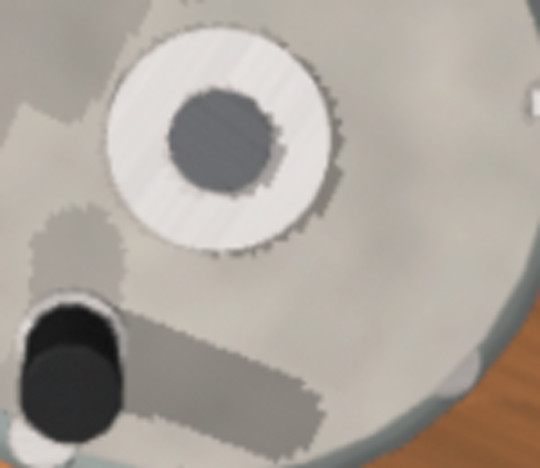

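View pics/w3b.png

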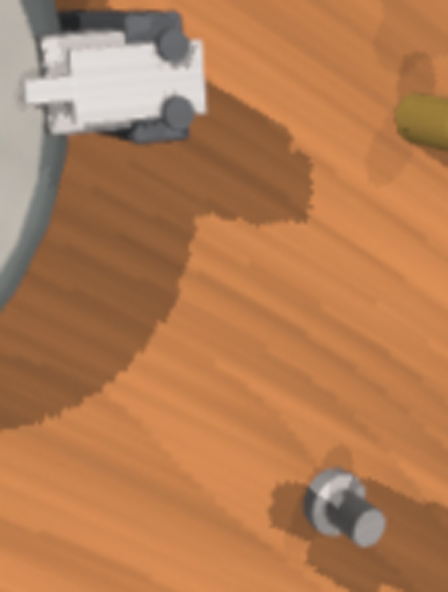

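```bash
python3 - <<'E'
from h import *
print(to_tool([.5025,-.290,.2])); o,R=T(); print(R.round(3),o["q"])
E
```

```text
[0.0853 0.3198 0.1132]
[[ 0.003  0.398 -0.917]
 [-0.    -0.917 -0.398]
 [-1.     0.001 -0.003]] [-5.40166447e-02 -3.29836669e-01  1.86962998e+00  4.40914496e-05
  1.59857759e+00  1.10712019e+00]
```

```bash
python3 -m handwheel '[0.6,0,0.028,0.01,-7,0,0, 0.6,0,0.057,0.02,-14,0,0, 0.6,0,0.086,0.03,-21,0,0, 0.6,0,0.115,0.04,-28,0,0, 0.6,0,0.144,0.05,-35,0,0, 0.6,0,0.173,0.06,-42,0,0, 0.6,0,0.202,0.07,-49,0,0, 0.6,0.01,0.231,0.08,-56,0,0, 0.6,0.02,0.26,0.09,-63,0,0, 0.6,0.04,0.285,0.1,-70,0,0, 0.6,0.06,0.305,0.108,-77,0,0, 0.6,0.08,0.315,0.112,-84,0,0]' 20
python3 -m handwheel '[0.6,0,0,0,-7,0,0,0.6,0,0,0,-14,0,0,0.6,0,0,0,-14,0,0,0.6,0,0,0,-14,0,0]'
python3 - <<'E'
from h import *
import json
o=ctrl.get_obs(); im,d=ctrl.get_image("wrist"); cv2.imwrite("pics/w4.png",im)
json.dump({k:np.array(v).tolist() for k,v in o.items()},open("pics/w4.json","w"))
print(T()[1].round(3),o["q"])
E
```

```text
t: 12.18
tool_pos: [0.4993, -0.2867, 0.1996]
tool_rot: [0.979, 1.344, -0.98]
contact_force: [0.1, 0.3, -0.2]
opening: 0.0512
t: 12.52
tool_pos: [0.4999, -0.2844, 0.2012]
tool_rot: [0.799, 1.423, -0.798]
contact_force: [-0.7, -0.4, 0.1]
opening: 0.0511
[[-0.002  0.854  0.52 ]
 [ 0.001  0.52  -0.854]
 [-1.    -0.001 -0.002]] [-6.46702192e-01 -4.25755777e-02  1.75925960e+00  3.98982964e-05
  1.42851532e+00 -1.19285574e+00]
```

View pics/w4.png

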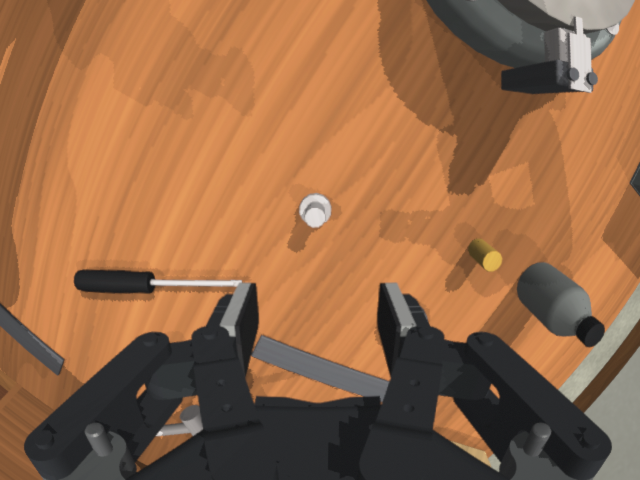

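```bash
python3 - <<'E'
from h import *
import json
o=json.load(open("pics/w4.json"));im=cv2.imread("pics/w4.png")
cv2.imwrite("pics/w4a.png",cv2.resize(im[185:240,285:345],None,fx=8,fy=8,interpolation=cv2.INTER_CUBIC))
for u,v,z in((315,216,.036),(315.5,210,.01)):
    p=plane("wrist",u,v,z,o);print(p,to_tool([p[0],p[1],.012]))
E
```

```text
[ 0.50188471 -0.29135576  0.036     ] [ 0.1899 -0.002   0.0071]
[ 0.50274662 -0.2921794   0.01      ] [ 0.1899 -0.0017  0.0083]
```

View pics/w4a.png

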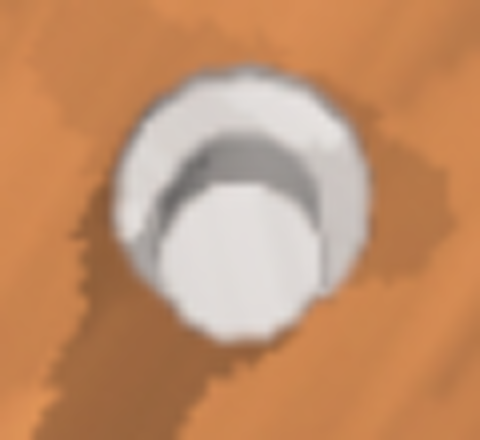

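```bash
python3 -m handwheel '[0.55,0.03,-0.002,0.0074,0,0,0,0.5,0.07,-0.002,0.0074,0,0,0,0.5,0.11,-0.002,0.0074,0,0,0,0.5,0.14,-0.002,0.0074,0,0,0,0.5,0.16,-0.002,0.0074,0,0,0,0.5,0.175,-0.002,0.0074,0,0,0,0.5,0.183,-0.002,0.0074,0,0,0,0.45,0.187,-0.002,0.0074,0,0,0,0.45,0.187,-0.002,0.0074,0,0,0]' 20
python3 - <<'E'
from h import *
im,d=ctrl.get_image("wrist"); cv2.imwrite("pics/w5.png",im)
E
```

```text
t: 13.32
tool_pos: [0.5028, -0.2921, 0.0159]
tool_rot: [0.796, 1.421, -0.796]
contact_force: [-0.1, 0.7, 0.8]
opening: 0.0385
```

View pics/w5.png

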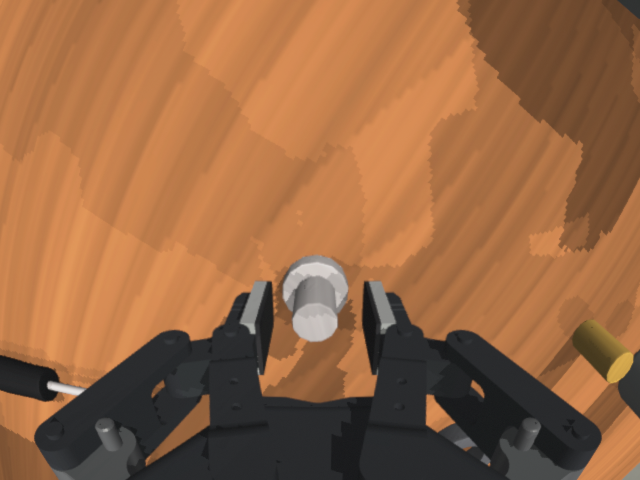

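The marker at (315,310) is centred between the pads. I'll grip it and lift.

```bash
python3 -m handwheel '[0.3,0,0,0,0,0,0,0.2,0,0,0,0,0,0,0.1,0,0,0,0,0,0,0.1,0,0,0,0,0,0,0.1,0,0,0,0,0,0]' 25
python3 -m handwheel '[0.1,-0.01,0,0,0,0,0,0.1,-0.03,0,0,0,0,0,0.1,-0.06,0,0,0,0,0,0.1,-0.1,0,0,0,0,0,0.1,-0.14,0,0,0,0,0,0.1,-0.18,0,0,0,0,0,0.1,-0.18,0,0,0,0,0,0.1,-0.18,0,0,0,0,0]'
python3 - <<'E'
from h import *
print(to_tool([.5698,-.0145,.19]),ctrl.get_obs()["tool_pos"])
im,d=ctrl.get_image("wrist"); cv2.imwrite("pics/w6.png",im)
E
```

```text
t: 13.78
tool_pos: [0.504, -0.2932, 0.018]
tool_rot: [0.795, 1.418, -0.796]
contact_force: [-1.3, 1.0, 5.8]
opening: 0.017
t: 14.45
tool_pos: [0.5045, -0.2935, 0.2006]
tool_rot: [0.794, 1.413, -0.796]
contact_force: [-0.0, -0.1, -2.5]
opening: 0.0171
[ 0.0098  0.2013 -0.2039] [ 0.50449601 -0.2934725   0.20060945]
```

View pics/w6.png

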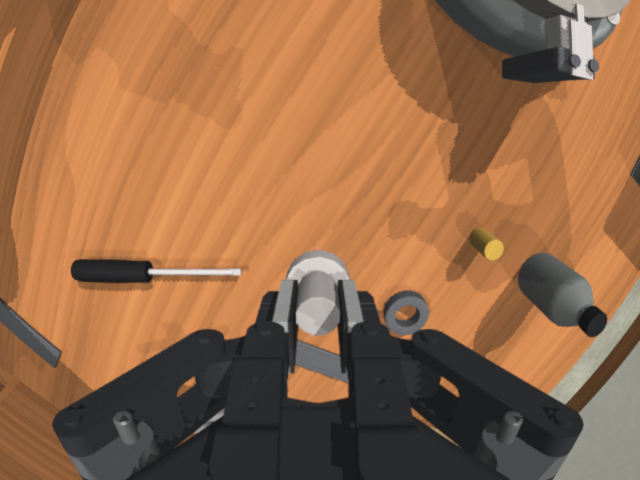

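```bash
python3 -m handwheel '[0.1,0,0.015,-0.015,0,0,0,0.1,0,0.04,-0.04,0,0,0,0.1,0,0.066,-0.066,0,0,0,0.1,0,0.092,-0.092,0,0,0,0.1,0,0.118,-0.118,0,0,0,0.1,0,0.144,-0.144,0,0,0,0.1,0,0.17,-0.17,0,0,0,0.1,0,0.188,-0.189,0,0,0,0.1,0,0.197,-0.199,0,0,0,0.1,0,0.201,-0.2023,0,0,0,0.1,0,0.201,-0.2023,0,0,0,0.1,0,0.201,-0.2023,0,0,0]' 25
python3 - <<'E'
from h import *
import json
o=ctrl.get_obs(); im,d=ctrl.get_image("wrist"); cv2.imwrite("pics/w7.png",im)
json.dump({k:np.array(v).tolist() for k,v in o.items()},open("pics/w7.json","w"))
print(to_tool([.5705,-.016,.12]))
im,d=ctrl.get_image("scene"); cv2.imwrite("pics/s7.png",cv2.resize(im[180:320,260:420],None,fx=4,fy=4))
E
```

```text
t: 15.5
tool_pos: [0.5682, -0.0157, 0.1951]
tool_rot: [0.795, 1.422, -0.797]
contact_force: [-0.1, 0.3, -0.6]
opening: 0.0168
[0.0755 0.002  0.0011]
```

View pics/w7.png

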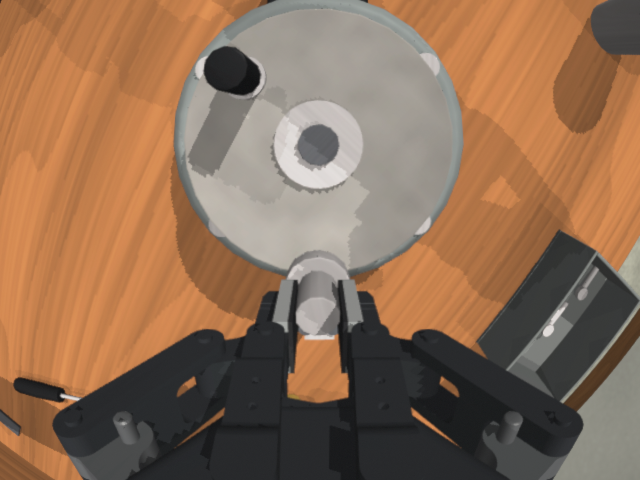

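View pics/s7.png

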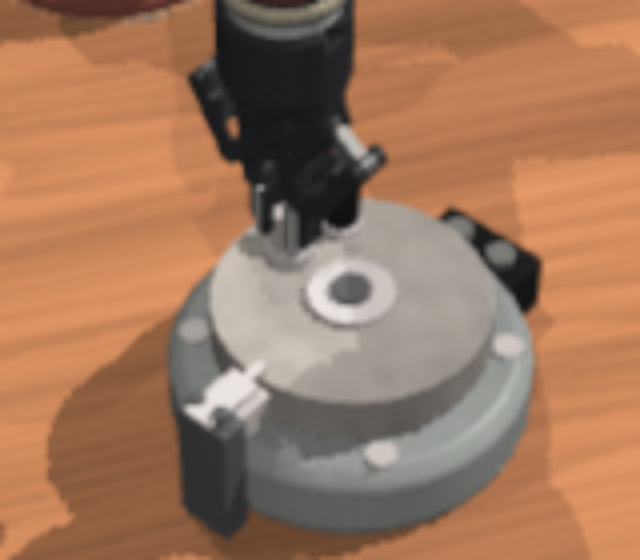

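```bash
python3 -m handwheel '[0.1,0.015,0.001,0.002,0,0,0,0.1,0.035,0.001,0.002,0,0,0,0.1,0.05,0.001,0.002,0,0,0,0.1,0.06,0.001,0.002,0,0,0,0.1,0.066,0.001,0.002,0,0,0,0.1,0.07,0.001,0.002,0,0,0,0.1,0.07,0.001,0.002,0,0,0,0.1,0.07,0.001,0.002,0,0,0]' 25
python3 - <<'E'
from h import *
im,d=ctrl.get_image("wrist"); cv2.imwrite("pics/w8.png",im)
im,d=ctrl.get_image("scene"); cv2.imwrite("pics/s8.png",cv2.resize(im[180:320,260:420],None,fx=4,fy=4,interpolation=cv2.INTER_CUBIC))
E
```

```text
t: 16.27
tool_pos: [0.5711, -0.0164, 0.127]
tool_rot: [0.796, 1.419, -0.796]
contact_force: [-0.4, -0.6, -1.0]
opening: 0.0169
```

View pics/w8.png

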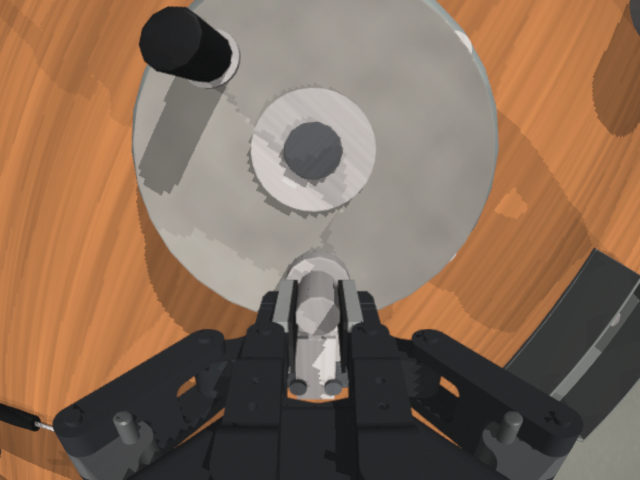

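View pics/s8.png

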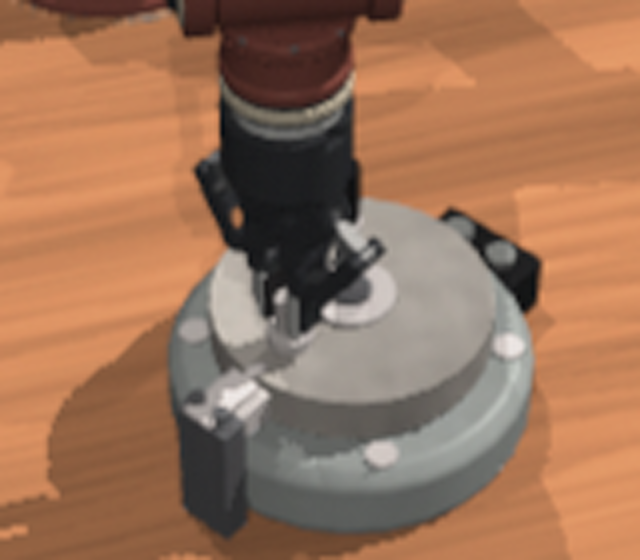

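```bash
python3 -m handwheel '[0.1,0.002,-0.0015,0,0,0,0,0.1,0.004,-0.0015,0,0,0,0,0.1,0.006,-0.0015,0,0,0,0,0.1,0.006,-0.0015,0,0,0,0]' 25
python3 -m handwheel '[0.1,0.001,0,0,0,0,0,0.1,0.002,0,0,0,0,0,0.1,0.002,0,0,0,0,0]' 25
```

```text
t: 16.7
tool_pos: [0.569, -0.0168, 0.1198]
tool_rot: [0.796, 1.421, -0.796]
contact_force: [0.4, -0.4, -0.4]
opening: 0.0165
t: 16.95
tool_pos: [0.5694, -0.0168, 0.1182]
tool_rot: [0.796, 1.42, -0.796]
contact_force: [-0.4, 0.6, -1.0]
opening: 0.0172
```

```bash
python3 -m handwheel '[0.1,0.0005,0,0,0,0,0,0.1,0.001,0,0,0,0,0,0.1,0.001,0,0,0,0,0]' 25
python3 -m handwheel '[0.1,0.0005,0,0,0,0,0,0.1,0.001,0,0,0,0,0,0.1,0.001,0,0,0,0,0]' 25
```

```text
t: 17.2
tool_pos: [0.5695, -0.0169, 0.1181]
tool_rot: [0.796, 1.42, -0.796]
contact_force: [-3.2, 1.0, 3.7]
opening: 0.0173
t: 17.45
tool_pos: [0.5696, -0.0169, 0.1181]
tool_rot: [0.796, 1.42, -0.796]
contact_force: [-6.2, 0.8, 9.0]
opening: 0.017
```

```bash
python3 -m handwheel '[0.1,-0.0008,0,0,0,0,0,0.1,-0.0015,0,0,0,0,0,0.1,-0.0015,0,0,0,0,0]' 20
python3 - <<'E'
from h import *
im,d=ctrl.get_image("wrist"); cv2.imwrite("pics/w9.png",im)
E
```

```text
t: 17.7
tool_pos: [0.5696, -0.0168, 0.1181]
tool_rot: [0.796, 1.42, -0.795]
contact_force: [-1.9, 0.4, 3.1]
opening: 0.0165
```

View pics/w9.png

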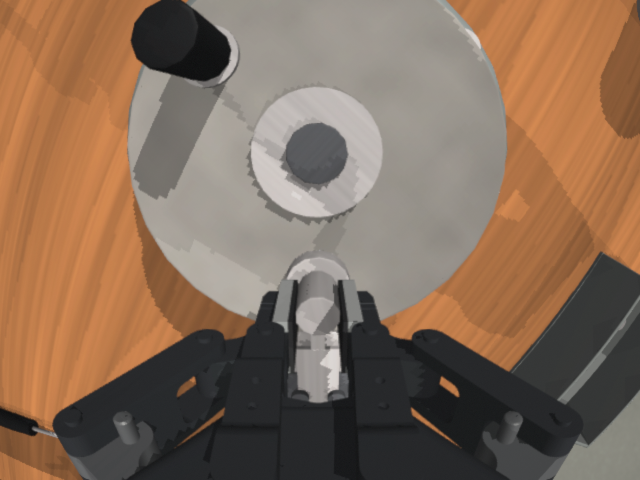

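```bash
python3 -m handwheel '[0.24,0,0,0,0,0,0,0.28,0,0,0,0,0,0,0.35,0,0,0,0,0,0,0.42,0,0,0,0,0,0,0.42,0,0,0,0,0,0]' 20
python3 - <<'E'
from h import *
im,d=ctrl.get_image("wrist"); cv2.imwrite("pics/w10.png",im)
E
```

```text
t: 18.17
tool_pos: [0.5693, -0.0169, 0.1175]
tool_rot: [0.796, 1.421, -0.796]
contact_force: [-0.3, 0.2, 0.1]
opening: 0.0361
```

View pics/w10.png

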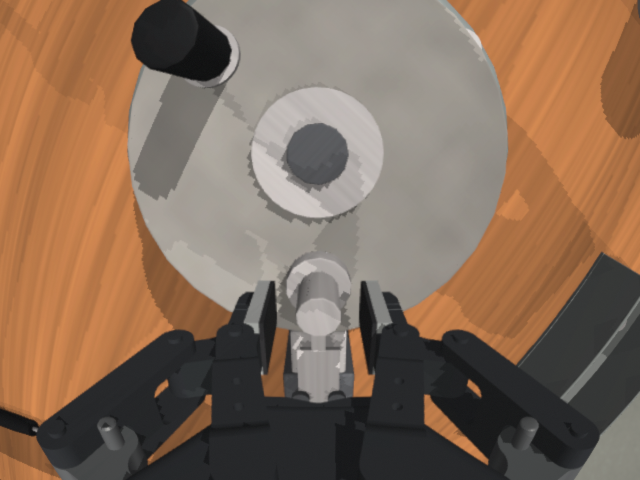

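The marker is standing free of both pads. I'll lift straight up and check.

```bash
python3 -m handwheel '[0.42,-0.01,0,0,0,0,0,0.42,-0.025,0,0,0,0,0,0.42,-0.05,0,0,0,0,0,0.42,-0.08,0,0,0,0,0,0.42,-0.11,0,0,0,0,0,0.42,-0.15,0,0,0,0,0,0.42,-0.17,0,0,-0.03,0,0,0.42,-0.17,0,-0.03,0,0,0,0.42,-0.17,0,-0.03,0,0,0,0.42,-0.17,0,-0.03,0,0,0]' 20
python3 - <<'E'
from h import *
import json
o=ctrl.get_obs(); im,d=ctrl.get_image("wrist"); cv2.imwrite("pics/w11.png",im)
json.dump({k:np.array(v).tolist() for k,v in o.items()},open("pics/w11.json","w"))
im,d=ctrl.get_image("scene"); cv2.imwrite("pics/s11.png",cv2.resize(im[180:320,260:420],None,fx=4,fy=4,interpolation=cv2.INTER_CUBIC))
E
```

```text
t: 19.05
tool_pos: [0.5536, 0.0093, 0.2891]
tool_rot: [0.795, 1.419, -0.794]
contact_force: [0.8, -0.1, 0.5]
opening: 0.0355
```

View pics/w11.png

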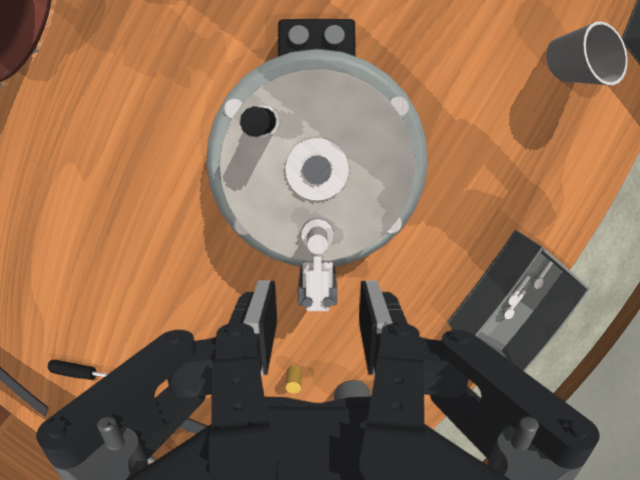

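View pics/s11.png

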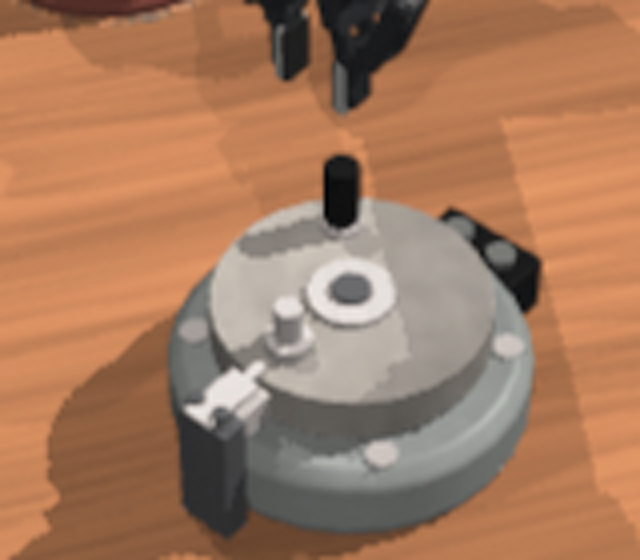

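```bash
python3 - <<'E'
from h import *
import json
o=json.load(open("pics/w11.json"))
P=lambda u,v,z:plane("wrist",u,v,z,o)
hub=P(317,169.5,.108); k=P(257,121,.152); m=P(317.5,243,.136); mf=P(317.5,234,.11); t=P(317.5,258,.105)
for n,p in (("hub",hub),("knob",k),("mtop",m),("mfoot",mf),("tip",t)):
    d=(p-hub)[:2];print(n,p.round(4),np.hypot(*d).round(4),np.degrees(np.arctan2(d[1],d[0])).round(1))
E
```

```text
hub [0.5382 0.0351 0.108 ] 0.0 0.0
knob [0.4773 0.0487 0.152 ] 0.0624 167.4
mtop [ 0.5688 -0.0142  0.136 ] 0.058 -58.1
mfoot [ 0.5691 -0.0145  0.11  ] 0.0584 -58.0
tip [ 0.5824 -0.0361  0.105 ] 0.0838 -58.2
```

The marker is at 58 mm and −58.1°, in line with the tip, and the knob is still at 167°. I'll hand in.

```bash
python3 -c "
from station import ctrl
print(ctrl.get_obs()['contact_force']); print(ctrl.finish_job())"
```

```text
[-0.3974688   0.12686313 -0.18658863]
the job is handed in; nothing more can be done
None
```

I left the wheel on its tight spot and stood the marker in front of the pointer. I handed the job in at about 19 s; it reports no verdict.

- **Finding the tight spot:** I led the knob anticlockwise with a 20 N grip until the drag rose, to about 9.5 N at the knob. I swept through the spot in both directions. The centre came out at a knob angle of about 167° going forward and 168.5° coming back. I stopped at about 168°, where the paused drag was 7.6 N, eased off the sideways force and let go.
- **Placing the marker:** I gripped it by the stem, touched it down with at most 9 N, eased to 3 N, released it and lifted clear.
- **Last checks:** The wrist camera puts the marker upright, 58 mm from the axis at −58.1°. The pointer lies at −58.2°. The knob reads 167.4°, against 166.6° before the placing, which is within what I can measure from the image. The hand was free, with about 0 N on the wrist.
- **Disagreements:** The camera and the turning motion place the wheel's axis about 2 mm apart, well inside the 16 mm tolerance.
- **Not checked:** I did not measure the other items' positions again. The hand stayed well clear of them, and the ones in view looked unmoved.

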